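# Point out the six-sided glass brick with the telescopic pointer

## Task

Visitors want to know which glass brick is the six-sided one. Take the telescopic pointer from its desk stand: squeeze in its button, pull the handle up until the steel rod is all the way out at its second stop, and lift the pointer clear. Finish while holding it, rod still fully out and tip down, with the tip keeping still about two or three centimetres above the middle of the six-sided brick that lies in the row of three flat bricks; do not touch the glass, do not disturb the other things on the table, and do not put the pointer down or let go of it.

Things in the scene. Friction and masses are not known exactly. Their poses are not given: they have to be found in the camera images.
- pointer: telescopic presentation pointer, upright in its desk stand, rod down. Black handle 140 mm tall, 24 (x) by 20 (y) mm, aluminium end caps, 120 g; origin: centre of the handle's underside, z up along it. Release button on the +x face, -x face flat. A neck 14 mm thick reaches 12 mm below the origin. It starts with the button side within 0.6 rad of world +x
- button_face (a point): middle of the outer face of the grey release button, 10 mm wide and 18 mm tall, 112 mm above the handle's underside, 28 mm below its top, standing 4 mm proud of the +x face: pinching the handle there along its x (28 mm wide over the button) squeezes it flush
- pointer_tip (a point): lowest point of the rubber tip (13 mm thick) of the steel rod (10 mm thick, 90 g), on the axis: 38 mm below the handle's underside with the rod in, 138 mm below it at the second stop. It starts 2 mm above the floor of the stand's socket
- rod (a joint): how far the rod is out, m: 0 in (start), 0.050 first stop, 0.100 second stop and end of travel. Button out: locked at a stop. Button in: it slides freely, stays down in the stand by its weight while the handle is pulled up slowly, and in the air hangs at its end. One ring line shows below the neck at stop one, three at stop two
- release (a joint): how far the button is pressed in, m: 0 out, 0.004 flush with the handle and unlocked (it unlocks from about 0.003); sprung, about 2.5 N to start and 5 N fully in
- stand: desk stand, loose, 0.8 kg: round dark steel foot 92 mm in diameter, 6 mm thick, with an upright aluminium socket tube 28 mm in diameter, bore 17 mm, rim 46 mm above the table (the handle's underside rests on it), floor 6 mm above the table; origin at the centre of its underside
- brick_hex: the six-sided glass brick, lying flat: regular hexagon 120 mm across corners (104 mm across flats), 48 mm thick, stepped faces with a raised hexagon 60 mm across corners in the middle; origin at the centre of its underside
- brick_hex_top (a point): centre of the six-sided brick's upper face, 48 mm above the table
- brick_square: square flat glass brick with ribbed top, 98 by 98 by 39 mm, same glass; stands in the same row, bystander; origin at the centre of its underside
- brick_long: oblong flat glass brick, 62 by 120 by 46 mm, same glass; in the same row, bystander; origin at the centre of its underside
- card_box: clear open box of cards, 62 by 98 by 32 mm, near the stand, bystander; origin at the centre of its underside
- booklets: two small booklets in a pile, about 90 by 115 by 23 mm, near the stand, bystander; origin at the centre of its underside
- loupe: hand magnifier lying flat, 44 mm lens ring, 12 mm thick, wooden handle, bystander; origin at the lens centre
- sample_tile: small amber glass tile, 60 by 60 by 20 mm, bystander; origin at the centre of its underside

How it is judged:
On the way, in this order (a step that is already met when the one before it is completed fails the run):
1. the button is squeezed in by the fingers and the rod is out at its second stop (value of joint release above 0.0028 m and value of joint rod above 0.096 m and contact force between the fingers and pointer above 2 N), for 0.1 s.
2. the pointer, rod still out, is clear of the stand with its tip over the six-sided brick (value of joint rod above 0.096 m and contact force between pointer and stand below 0.05 N and z of pointer_tip in the frame of brick_hex_top above 0.004 m and horizontal distance between pointer_tip and brick_hex_top below 0.028 m), for 0.2 s.
At the end, for the whole second after the job is handed in: fingers hold the pointer still (under 20 mm/s), rod out over 96 mm, handle up within 0.5 rad, clear of the stand; tip 5 to 50 mm above the six-sided brick and within 25 mm sideways of its middle, touching nothing; brick within 10 mm of its start, stand upright (value of joint rod above 0.096 m and horizontal distance between pointer_tip and brick_hex_top below 0.025 m and z of pointer_tip in the frame of brick_hex_top between 0.005 and 0.05 m and angle between pointer's own z axis and vertical below 0.5 rad and contact force between the fingers and pointer above 2 N and contact force between pointer and stand below 0.05 N and contact force between pointer and brick_hex below 0.05 N and linear speed of pointer below 0.02 m/s and distance of brick_hex from where it was at the start of the episode below 0.01 m and angle between stand's own z axis and vertical below 0.1 rad); the arm keeps its last pose, push and grip.
It fails at once if the pointer or the fingers touch one of the three flat glass bricks (contact force between any of pointer, the fingers and brick_hex above 0.3 N or contact force between any of pointer, the fingers and brick_square above 0.3 N or contact force between any of pointer, the fingers and brick_long above 0.3 N).
It fails at once if one of the three flat bricks is moved (distance of any of brick_square, brick_long, brick_hex from where it was at the start of the episode above 0.01 m).
It fails at once if another bystander is moved (distance of any of card_box, booklets, loupe, sample_tile from where it was at the start of the episode above 0.015 m).
It fails at once if the stand is shoved far or tipped over (distance of stand from where it was at the start of the episode above 0.06 m or angle between stand's own z axis and vertical above 0.5 rad).
It also fails if it takes over 43 s, if anything falls off the work surface, if the arm or the gripper's body presses on something with over 40 N, if the wrist force passes 120 N, or if a joint passes its speed limit or range.

## Robot

A 7-joint arm with a two-finger parallel gripper is mounted at the origin on the work surface. World frame = base frame: x ahead of the robot, y to its left, z up, the work surface at z = 0. Lengths are in m, angles in rad, forces in N, time in s.
With the tool pointing down it reaches from about 0.4 to 0.875 m from the base axis. Payload 19.3 kg.
Tool frame: the origin (TCP) lies on the centre line of the jaws, within the pads' length; the fingertips stand arm.tip_reach ahead of it and the grasp point (between the pads) is the TCP (arm.tip_reach is the distance from the TCP to the fingertips, in m); z points along the fingers, y is the line along which they close (so a half turn about z gives the same grasp; the last joint's range is limited). The gripper opens to 85 mm and grips with 20 to 120 N. Pads are 22 mm wide; open, the fingers measure 114 mm over their backs; the gripper's body (76 mm by 85 mm) begins 54 mm behind the grasp point. The pads swing forward as they close: fully open they stand 13 mm farther back than shut.
Start: joints at [1.171, 0.521, -0.036, 1.599, 0.021, 1.021, -0.113], TCP at [0.202, -0.591, 0.25] pointing down, gripper open.
Joint ranges: [-2.91, 2.91], [-0.3, 2.13], [-1.5, 1.42], [0.17, 2.43], [-1.26, 4.41], [0.16, 1.93], [-2.52, 2.52]. Speed limits (rad/s): [1.89, 1.89, 2.39, 2.39, 3.01, 3.01, 3.01].

## Interface

Orientations are given as a unit quaternion [w, x, y, z].
In Python, from plant import monitor, vision, close_job, arm gives the robot as it stands.
- The arm moves only by the tool carry_out, never from a script. Its argument "rows" is a list of rows, each a list of 6 numbers: the shift along the tool's x, y, z in cm, then the turn, a rotation vector about the tool's x, y, z in degrees. A call has 1 to 5 rows; each row shifts and turns the commanded pose from where the row before left it, along the tool's axes as they then stand; what a row does not reach is not made up. A row lasts 1/10 s, in which the tool goes at most 50 mm and 8.59 degrees, less where a joint would pass 70% of its speed; a pose out of reach is approached as far as the arm can. A call is refused whole if a number of a shift passes 5 or a number of a turn 8.59, either way. A call with a gripper value outside its range is refused whole. "claw" is the finger opening in cm, from 0 to 8.54, set as the call begins (left out, the last holds). The fingers move at their own pace and stop on an object; the grip force is fixed at half the most. Time passes only in rows, so rows that do not move let the fingers close. It gives the time, the measured TCP pose, the force, the opening and the grip force at its end, in the units of the state.
- monitor.state(): the state, without advancing time (a new reading comes with each control period).
- vision.grab_frame(name): name is "scene" or "side" or "wrist"; returns a dict with "color" (420x560x3 uint8, red, green, blue), "fovy" (degrees; the focal length in pixels is half the picture's height over the tangent of half this angle, whatever the lens; pixels are square), "cx", "cy" (the principal point, pixels), "k1" (the pictures are not rectified: a ray, as slopes to the right and down, at radius r is drawn at 1 + k1 r^2 times it, then the intrinsics apply), "rvec" (rotation vector, rad) and "tvec" (3), from world to camera coordinates, as OpenCV has them; the wrist camera has in their place "hand_eye" (4x4, takes a point from camera to tool coordinates, whose origin is the TCP and whose axes are the flange's). Camera axes: x right, y down, z forward; pixel columns grow to the right and rows downward; lengths in m; the calibration is good to about 2 mm. A picture is of the moment at which its call begins: read the wrist's pose just before it. There is no depth.
- close_job(): hands the job in; it is judged then, once.
Trained networks look in a picture, given as the dict that the camera call returned (one of the last four; its "shot" number tells which), for a name from the list of things; names that differ only in an ending like _2 or _b are one class to them, and where a whole thing is asked for, a point or a joint stands for the part that bears it (a point fixed in the world has none). Each returns a list of dicts, best first, with "conf" (0 to 1); they miss things now and then, are a little off and sometimes report something else, mostly with a low value. They report only what shows in the picture. A call takes as long as a camera call.
- vision.trace(label, picture): "region" (420x560 bool, what is visible of it) and "pixel" ([column, row] in pixels, amid what is visible of it).
The state is a dict: "time_s": time; "joint_positions": joint angles; "joint_vel": joint speeds; "tau": joint torques, N m; "tool_pos": TCP position; "orientation": TCP orientation; "force": force on the tool from outside, world axes, zero at the start; "moment": the same for the moment, N m; "finger_gap": finger opening in m; "grip_force": force on a finger pad.
Only numpy, scipy, OpenCV 4.12 (cv2) and the standard library are available. Lean on these libraries where they do the work, as an engineer would, in place of code of your own. Each camera call takes 0.05 s, during which the arm holds its last target. There are 200 camera calls.

## Working session

There is one attempt and no reset: what is moved stays moved. The work goes in short steps, Python scripts to look and compute and a tool call to move; the robot and the scene stay as the last step left them, time stands still between calls to the robot, and variables do not carry over. Pictures are saved under pics/ and viewed, at most 10 in all, crops included, and the job is handed in when it is done.

Besides the shell and the picture viewer there is one more tool, called after "Request:" as name(argument=value, ...), one argument or row to a line, values as JSON. carry_out: Moves the arm, as the interface text tells. Its arguments: {"type":"object","properties":{"rows":{"type":"array"},"claw":{"type":"number"}},"required":["rows"]}

```bash
mkdir -p pics; ls
cat > h.py <<'E'
import numpy as np, cv2
from scipy.spatial.transform import Rotation as R
from plant import monitor, vision, close_job, arm
def grab(n):
    s=monitor.state(); f=vision.grab_frame(n); f['st']=s; return f
def pose(f):
    # world->cam R,t
    if 'rvec' in f and f.get('rvec') is not None:
        return cv2.Rodrigues(np.array(f['rvec'],float))[0], np.array(f['tvec'],float).ravel()
    s=f['st']; q=s['orientation']; T=np.eye(4); T[:3,:3]=R.from_quat([q[1],q[2],q[3],q[0]]).as_matrix(); T[:3,3]=s['tool_pos']
    C=np.linalg.inv(T@np.array(f['hand_eye'])); return C[:3,:3],C[:3,3]
def foc(f): return 210/np.tan(np.radians(f['fovy'])/2)
def ray(f,px):
    F=foc(f); d=np.array([(px[0]-f['cx'])/F,(px[1]-f['cy'])/F]); u=d.copy()
    for _ in range(30): u=d/(1+f['k1']*(u@u))
    Rm,t=pose(f); return -Rm.T@t, Rm.T@np.array([u[0],u[1],1])
def onz(f,px,z):
    o,d=ray(f,px); return o+d*(z-o[2])/d[2]
def proj(f,P):
    Rm,t=pose(f); c=Rm@np.asarray(P,float)+t; u=c[:2]/c[2]; u=u*(1+f['k1']*(u@u)); return u*foc(f)+[f['cx'],f['cy']]
def tri(fs,pxs):
    A=np.zeros((3,3));b=np.zeros(3)
    for f,p in zip(fs,pxs):
        o,d=ray(f,p); d/=np.linalg.norm(d); M=np.eye(3)-np.outer(d,d); A+=M;b+=M@o
    return np.linalg.solve(A,b)
def save(f,n): cv2.imwrite('pics/'+n,cv2.cvtColor(f['color'],cv2.COLOR_RGB2BGR))
E
python3 - <<'E'
from h import *
np.set_printoptions(precision=3,suppress=True)
s=monitor.state(); print(s['tool_pos'],s['orientation'],s['finger_gap'],arm.tip_reach)
for n in ('scene','side','wrist'):
    f=grab(n); save(f,n+'0.png'); print(n,f['fovy'],f['k1'],f['shot'], (-pose(f)[0].T@pose(f)[1]))
    for l in ('pointer','button_face','stand','brick_hex','brick_square','brick_long','card_box','booklets','loupe','sample_tile'):
        for r in vision.trace(l,f)[:2]:
            ys,xs=np.nonzero(r['region']); print(l,round(r['conf'],2),np.round(r['pixel']),xs.min(),xs.max(),ys.min(),ys.max(),onz(f,r['pixel'],0.03))
print(monitor.state()['time_s'])
E
```

```text
pics
[ 0.202 -0.591  0.25 ] [-0.001  0.986  0.164 -0.   ] 0.08538113143939417 0.019
scene 50.11848148792474 -0.14095974059559824 1 [ 1.483 -0.471  0.838]
pointer 0.81 [214. 208.] 208 220 183 228 [ 0.333 -0.153  0.03 ]
pointer 0.47 [352. 236.] 334 374 220 248 [0.656 0.154 0.03 ]
stand 0.67 [220. 238.] 203 233 228 247 [ 0.49  -0.192  0.03 ]
brick_hex 0.72 [357. 234.] 334 375 220 248 [0.656 0.17  0.03 ]
brick_square 0.81 [297. 248.] 278 319 231 263 [ 0.631 -0.014  0.03 ]
brick_square 0.58 [320. 201.] 305 340 188 212 [0.456 0.164 0.03 ]
brick_long 0.6 [240. 260.] 219 264 247 280 [ 0.606 -0.175  0.03 ]
brick_long 0.25 [362. 188.] 354 382 184 195 [0.454 0.331 0.03 ]
card_box 0.74 [319. 200.] 305 340 188 212 [0.451 0.161 0.03 ]
booklets 0.65 [274. 217.] 255 294 203 227 [ 0.47  -0.007  0.03 ]
loupe 0.5 [361. 188.] 354 382 185 194 [0.456 0.324 0.03 ]
sample_tile 0.75 [148. 250.] 137 163 242 259 [ 0.445 -0.392  0.03 ]
side 49.71603431845506 -0.1536994411574168 2 [0.378 0.659 0.923]
pointer 0.58 [321. 154.] 318 329 134 178 [ 0.468 -0.289  0.03 ]
stand 0.79 [321. 188.] 305 336 177 199 [ 0.448 -0.159  0.03 ]
brick_hex 0.89 [216. 282.] 191 239 259 305 [0.639 0.172 0.03 ]
brick_hex 0.4 [261. 176.] 244 279 157 199 [ 0.615 -0.17   0.03 ]
brick_square 0.98 [243. 228.] 220 268 206 250 [0.618 0.012 0.03 ]
brick_long 0.93 [263. 178.] 244 279 156 200 [ 0.609 -0.166  0.03 ]
card_box 0.75 [302. 309.] 286 318 282 328 [0.437 0.201 0.03 ]
booklets 0.58 [315. 243.] 295 334 222 265 [0.436 0.022 0.03 ]
loupe 0.61 [286. 376.] 276 302 360 414 [0.44  0.355 0.03 ]
loupe 0.2 [300. 304.] 286 316 282 328 [0.442 0.19  0.03 ]
sample_tile 0.75 [341. 139.] 331 354 128 148 [ 0.418 -0.363  0.03 ]
wrist 63.961473196197694 -0.08288657522163133 3 [ 0.283 -0.565  0.375]
1.65
```

Run:
```python
import cv2
a=cv2.imread('pics/scene0.png')[165:295,120:400];b=cv2.imread('pics/side0.png')[110:340,170:370]
a=cv2.resize(a,None,fx=2.5,fy=2.5);b=cv2.resize(b,None,fx=2.6,fy=2.6)
cv2.imwrite('pics/a1.png',a);cv2.imwrite('pics/b1.png',b)
```

```text
(no output)
```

View pics/a1.png

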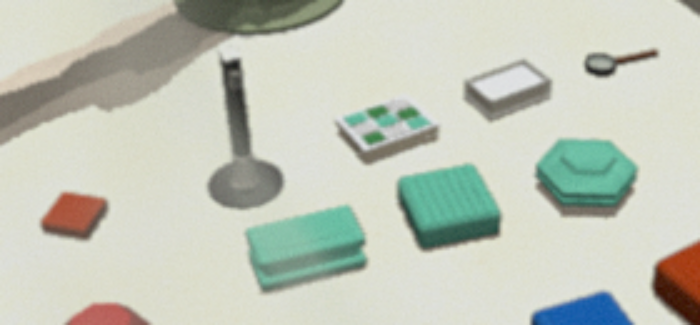

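View pics/b1.png

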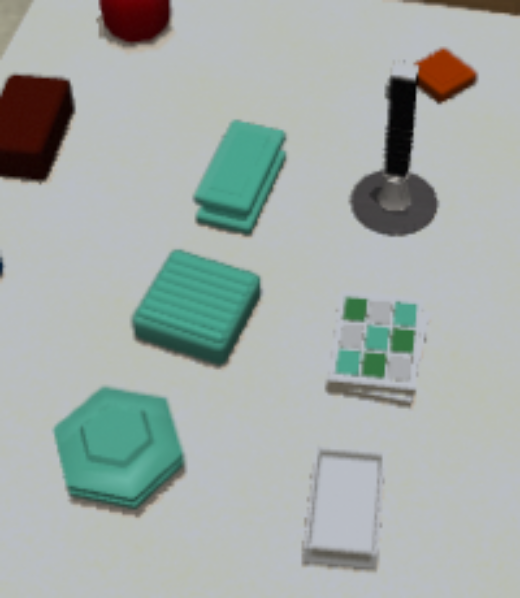

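Run:
```python
from h import *
np.set_printoptions(precision=4,suppress=True)
fs=[grab('scene'),grab('side')]; w=grab('wrist')
print(tri(fs,[(212.4,185),(325.4,137)]))
# hex
print(onz(fs[0],(354.8,229),.048),onz(fs[1],(214.6,277.7),.048))
from scipy.optimize import minimize
def mask(l,f):
    return vision.trace(l,f)[0]['region']
def hull(f,P):
    m=np.zeros((420,560),np.uint8); p=np.array([proj(f,q) for q in P])
    cv2.fillConvexPoly(m,cv2.convexHull(np.round(p*16).astype(np.int32)),1,shift=4); return m>0
def fit(ms,gen,x0):
    def c(x):
        s=0
        for f,m in zip(fs,ms):
            h=hull(f,gen(x)); s-=(h&m).sum()/(h|m).sum()
        return s
    r=minimize(c,x0,method='Nelder-Mead',options=dict(initial_simplex=np.array([x0]+[np.array(x0)+d for d in np.diag([.01,.01,.2][:len(x0)])])))
    return r.x,r.fun
mh=[mask('brick_hex',f) for f in fs]
def gh(x):
    a=x[2]+np.arange(6)*np.pi/3; return [(x[0]+.06*np.cos(t),x[1]+.06*np.sin(t),z) for t in a for z in (0,.04)]
print(fit(mh,gh,[.64,.17,.2]))
mp=[mask('pointer',f) for f in fs]
def gp(x):
    c,s=np.cos(x[2]),np.sin(x[2]); return [(x[0]+c*a-s*b,x[1]+s*a+c*b,z) for a in (-.012,.012) for b in (-.01,.01) for z in (.046,.186)]
print(fit(mp,gp,[.45,-.17,0]))
ms=[mask('stand',f) for f in fs]
def gs(x): return [(x[0]+.046*np.cos(t),x[1]+.046*np.sin(t),z) for t in np.arange(0,6.3,.2) for z in (0,.006)]
print(fit(ms,gs,[.45,-.17]))
Rm,t=pose(w); print('cam axes in world',Rm); print(w['hand_eye'])
```

```text
[ 0.4497 -0.1832  0.1876]
[0.6522 0.1639 0.048 ] [0.6407 0.1732 0.048 ]
(array([0.6478, 0.1645, 0.0368]), np.float64(-1.6307652625300253))
(array([ 0.451 , -0.1853, -0.0305]), np.float64(-1.6987523515038814))
(array([ 0.4503, -0.1865]), np.float64(-1.783662072394844))
cam axes in world [[ 0.3234 -0.9463 -0.0001]
 [-0.8947 -0.3058  0.3255]
 [-0.3081 -0.1051 -0.9455]]
[[-0.0004 -0.9455 -0.3255  0.0846]
 [ 1.     -0.0004 -0.0003  0.0013]
 [ 0.0001 -0.3255  0.9455 -0.1249]
 [ 0.      0.      0.      1.    ]]
```

Request:
carry_out(
  rows=[
    [2.5, -2, -2.5, 0, 0, 0],
    [3.1, -2.6, -2.5, 0, 0, 0],
    [3.1, -2.6, 0, 0, 0, 0],
    [3.1, -2.6, 0, 0, 0, 0],
    [3.1, -2.6, 0, 0, 0, 0],
  ],
)

```text
time_s: 2.6
tool_pos: [0.3038, -0.4243, 0.3006]
orientation: [0.0, 0.986, 0.164, 0.0]
force: [1.7, -0.3, -0.4]
finger_gap: 0.0857
grip_force: 0.0
```

Request:
carry_out(
  rows=[
    [3.1, -2.6, 0, 0, 0, 0],
    [3.1, -2.6, 0, 0, 0, 0],
    [3.1, -2.6, 0, 0, 0, 0],
    [3.1, -2.6, 0, 0, 0, 0],
    [3.1, -2.6, 0, 0, 0, 0],
  ],
)

```text
time_s: 3.1
tool_pos: [0.4084, -0.2511, 0.3005]
orientation: [0.0, 0.986, 0.164, 0.0]
force: [0.3, -1.6, -1.0]
finger_gap: 0.0854
grip_force: 0.0
```

Request:
carry_out(
  rows=[
    [3.1, -2.6, 0, 0, 0, 0],
    [3.1, -2.4, 0, 0, 0, 0],
    [0, 0, 0, 0, 0, 0],
    [0, 0, 0, 0, 0, 0],
  ],
)

```text
time_s: 3.5
tool_pos: [0.4505, -0.1846, 0.3003]
orientation: [0.0, 0.986, 0.165, 0.0]
force: [-0.3, -1.2, 1.2]
finger_gap: 0.0854
grip_force: 0.0
```

Run:
```python
from h import *
np.set_printoptions(precision=4,suppress=True)
w=grab('wrist'); s=w['st']; print(s['time_s'],s['tool_pos'],s['orientation'],s['joint_positions'])
P=[.4505,-.185]
for z in (.186,.046): print(z,proj(w,P+[z]))
for l in ('pointer','button_face','stand'):
    for r in vision.trace(l,w)[:2]:
        ys,xs=np.nonzero(r['region']); print(l,r['conf'],r['pixel'],xs.min(),xs.max(),ys.min(),ys.max())
save(w,'w1.png')
```

```text
3.5 [ 0.4505 -0.1846  0.3003] [0.     0.9863 0.1649 0.    ] [ 0.4782  0.2531 -0.2557  1.8816  0.0746  1.016  -1.0484]
0.186 [279.5635 207.8669]
0.046 [279.9835 167.1861]
pointer 0.85 [281.0, 191.6] 264 299 157 227
stand 0.64 [281.8, 152.1] 246 317 125 190
```

View pics/w1.png

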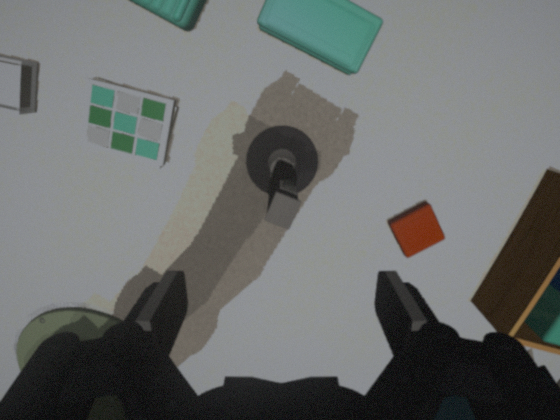

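Run:
```python
import cv2
a=cv2.imread('pics/w1.png')[110:245,230:340]
a=cv2.convertScaleAbs(cv2.resize(a,None,fx=4.4,fy=4.4,interpolation=cv2.INTER_CUBIC),alpha=2)
cv2.imwrite('pics/w1c.png',a)
```

```text
(no output)
```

View pics/w1c.png

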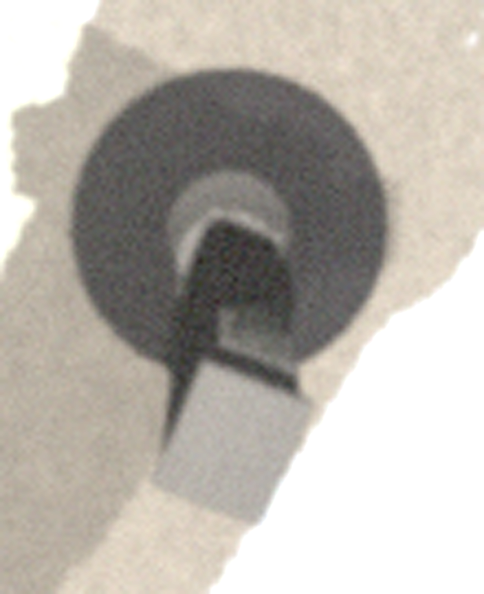

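Run:
```python
from h import *
np.set_printoptions(precision=4,suppress=True)
f=grab('wrist')
c=[onz(f,np.array(p)/4.4+[230,110],.186) for p in [(207,360),(312,402),(258,523),(153,482)]]
c=np.array(c); print(c, c.mean(0)); 
v=(c[0]+c[1]-c[2]-c[3])/2; u=(c[1]-c[0]+c[2]-c[3])/2
print('x side len',np.linalg.norm(v),np.degrees(np.arctan2(v[1],v[0])),'y',np.linalg.norm(u),np.degrees(np.arctan2(-u[0],u[1])), np.degrees(np.arctan2(u[1],u[0])))
print(onz(f,np.array((229,220))/4.4+[230,110],.006))
```

```text
[[ 0.4612 -0.1806  0.186 ]
 [ 0.4598 -0.2     0.186 ]
 [ 0.4358 -0.1986  0.186 ]
 [ 0.4372 -0.1788  0.186 ]] [ 0.4485 -0.1895  0.186 ]
x side len 0.02407516975590126 -3.7958747683977476 y 0.019606785666324043 175.99006710163863 -94.00993289836138
[ 0.4509 -0.1888  0.006 ]
```

Request:
carry_out(
  rows=[
    [0, 0, 0, 0, 0, -8.5],
    [0, 0, 0, 0, 0, -8.5],
    [0, 0, 0, 0, 0, -8.5],
    [0, 0, 0, 0, 0, -8.5],
    [0, 0, 0, 0, 0, -8.5],
  ],
)

```text
time_s: 4.25
tool_pos: [0.4499, -0.1858, 0.3003]
orientation: [0.0, 0.859, 0.513, -0.0]
force: [-0.1, -1.0, 0.4]
finger_gap: 0.0856
grip_force: 0.0
```

Request:
carry_out(
  rows=[
    [0, 0, 0, 0, 0, -8.5],
    [0, 0, 0, 0, 0, -8.5],
    [0, 0, 0, 0, 0, -7.6],
    [0, 0, 0, 0, 0, 0],
    [0, 0, 0, 0, 0, 0],
  ],
)

```text
time_s: 4.75
tool_pos: [0.45, -0.1857, 0.3003]
orientation: [-0.0, 0.733, 0.68, -0.0]
force: [-0.5, -0.2, 0.3]
finger_gap: 0.0853
grip_force: 0.0
```

Run:
```python
from h import *
np.set_printoptions(precision=4,suppress=True)
f=grab('wrist'); s=f['st']; q=s['orientation']
Rt=R.from_quat([q[1],q[2],q[3],q[0]]).as_matrix()
print(s['tool_pos'],np.degrees(np.arctan2(Rt[1,0],Rt[0,0])),s['joint_positions'])
print('need tool', Rt.T@(np.array([.449,-.188,.157])-s['tool_pos']))
for z in (.186,.006): print(z,proj(f,(.449,-.188,z)))
save(f,'w2.png')
g=cv2.convertScaleAbs(cv2.imread('pics/w2.png'),alpha=1.8); x,y=proj(f,(.449,-.188,.186)).astype(int)
cv2.circle(g,(x,y),1,(0,0,255),-1)
x0,y0=x-50,y-75; print(x0,y0); cv2.imwrite('pics/w2c.png',cv2.resize(g[y0:y0+120,x0:x0+110],None,fx=4.4,fy=4.4,interpolation=cv2.INTER_CUBIC))
```

```text
[ 0.45   -0.1857  0.3003] 85.69918868357004 [ 0.6384  0.2695 -0.4495  1.8741  0.1355  1.0278  0.0577]
need tool [-0.0024 -0.0008  0.1433]
0.186 [278.2518 208.7846]
0.006 [279.3193 160.8688]
228 133
```

View pics/w2c.png

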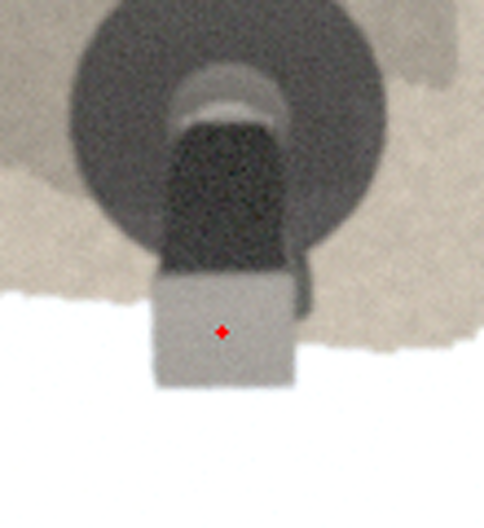

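Request:
carry_out(
  rows=[
    [-0.2, 0, 3.5, 0, 0, 0],
    [0, 0, 3.5, 0, 0, 0],
    [0, 0, 3.5, 0, 0, 0],
    [0, 0, 2.5, 0, 0, 0],
    [0, 0, 1.4, 0, 0, 0],
  ],
)

```text
time_s: 5.3
tool_pos: [0.4493, -0.1869, 0.1543]
orientation: [-0.001, 0.732, 0.681, -0.001]
force: [0.4, -0.5, 0.4]
finger_gap: 0.0854
grip_force: 0.0
```

Request:
carry_out(
  rows=[
    [0, 0, 0, 0, 0, 0],
    [0, 0, 0, 0, 0, 0],
    [0, 0, 0, 0, 0, 0],
    [0, 0, 0, 0, 0, 0],
    [0, 0, 0, 0, 0, 0],
  ],
  claw=4.5,
)

```text
time_s: 5.8
tool_pos: [0.4503, -0.1873, 0.1569]
orientation: [0.0, 0.732, 0.682, 0.0]
force: [-0.5, -1.0, -0.3]
finger_gap: 0.045
grip_force: 0.0
```

Request:
carry_out(
  rows=[
    [0, 0, 0, 0, 0, 0],
    [0, 0, 0, 0, 0, 0],
    [0, 0, 0, 0, 0, 0],
    [0, 0, 0, 0, 0, 0],
    [0, 0, 0, 0, 0, 0],
  ],
  claw=0,
)

```text
time_s: 6.3
tool_pos: [0.4497, -0.1873, 0.1567]
orientation: [-0.0, 0.732, 0.682, -0.0]
force: [-4.3, 0.6, 12.0]
finger_gap: 0.0236
grip_force: 57.9
```

Request:
carry_out(
  rows=[
    [0, 0, -0.3, 0, 0, 0],
    [0, 0, -0.4, 0, 0, 0],
    [0, 0, -0.5, 0, 0, 0],
    [0, 0, -0.5, 0, 0, 0],
    [0, 0, -0.5, 0, 0, 0],
  ],
)

```text
time_s: 6.8
tool_pos: [0.4501, -0.1872, 0.1788]
orientation: [0.0, 0.731, 0.682, 0.0]
force: [0.0, 0.5, -1.5]
finger_gap: 0.0235
grip_force: 58.6
```

Request:
carry_out(
  rows=[
    [0, 0, -0.5, 0, 0, 0],
    [0, 0, -0.5, 0, 0, 0],
    [0, 0, -0.5, 0, 0, 0],
    [0, 0, -0.5, 0, 0, 0],
    [0, 0, -0.5, 0, 0, 0],
  ],
)

```text
time_s: 7.3
tool_pos: [0.4502, -0.1872, 0.2038]
orientation: [0.0, 0.731, 0.682, 0.0]
force: [0.8, 0.5, -0.8]
finger_gap: 0.0234
grip_force: 58.7
```

Request:
carry_out(
  rows=[
    [0, 0, -0.5, 0, 0, 0],
    [0, 0, -0.5, 0, 0, 0],
    [0, 0, -0.5, 0, 0, 0],
    [0, 0, -0.5, 0, 0, 0],
    [0, 0, -0.5, 0, 0, 0],
  ],
)

```text
time_s: 7.8
tool_pos: [0.4501, -0.1872, 0.2287]
orientation: [0.0, 0.731, 0.682, 0.0]
force: [0.4, -0.0, -2.1]
finger_gap: 0.0235
grip_force: 58.7
```

Request:
carry_out(
  rows=[
    [0, 0, -0.5, 0, 0, 0],
    [0, 0, -0.5, 0, 0, 0],
    [0, 0, -0.5, 0, 0, 0],
    [0, 0, -0.5, 0, 0, 0],
    [0, 0, -0.5, 0, 0, 0],
  ],
)

```text
time_s: 8.3
tool_pos: [0.4501, -0.1872, 0.2537]
orientation: [-0.0, 0.731, 0.682, -0.0]
force: [1.1, -0.0, -2.3]
finger_gap: 0.0235
grip_force: 58.7
```

Request:
carry_out(
  rows=[
    [0, 0, -0.4, 0, 0, 0],
    [0, 0, -0.4, 0, 0, 0],
    [0, 0, -0.3, 0, 0, 0],
    [0, 0, 0, 0, 0, 0],
    [0, 0, 0, 0, 0, 0],
  ],
)

```text
time_s: 8.8
tool_pos: [0.45, -0.1872, 0.2642]
orientation: [-0.0, 0.731, 0.682, -0.0]
force: [-0.0, -0.1, -2.6]
finger_gap: 0.0233
grip_force: 58.9
```

Run:
```python
from h import *
f=grab('side'); g=grab('scene'); w=grab('wrist'); s=f['st']; print(s['time_s'],s['tool_pos'],s['force'],s['grip_force'],s['finger_gap'])
z0=s['tool_pos'][2]-.111
out=[]
for n,i,t in (('side',f,0),('scene',g,0)):
    x,y=proj(i,(.45,-.187,.1)).astype(int); im=cv2.cvtColor(i['color'],cv2.COLOR_RGB2BGR)[y-45:y+55,x-40:x+40]
    out.append(cv2.resize(im,None,fx=4.8,fy=4.8,interpolation=cv2.INTER_CUBIC))
cv2.imwrite('pics/lift.png',np.hstack(out))
```

```text
8.8 [ 0.4500007  -0.18718055  0.26420199] [-0.04852253 -0.12490903 -2.61018255] 58.904439210891724 0.02327997097351012
```

View pics/lift.png

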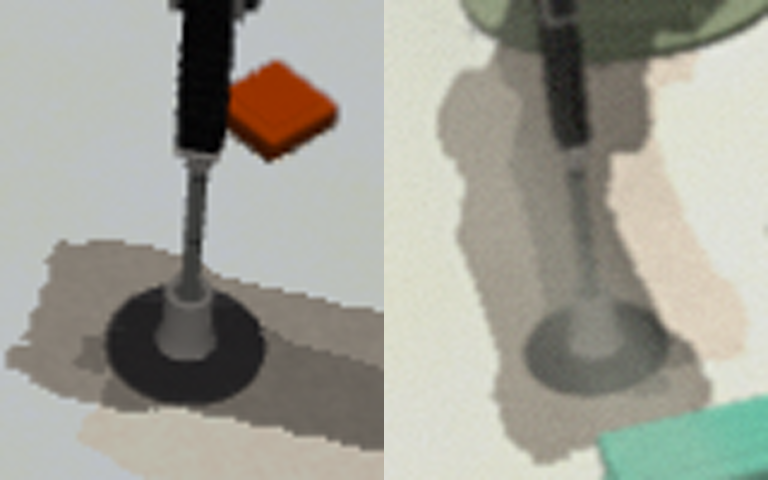

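Request:
carry_out(
  rows=[
    [0, 0, -1, 0, 0, 0],
    [0, 0, -1.5, 0, 0, 0],
    [0, 0, -2, 0, 0, 0],
    [0, 0, -2, 0, 0, 0],
    [0, 0, -2, 0, 0, 0],
  ],
)

```text
time_s: 9.45
tool_pos: [0.45, -0.1871, 0.3508]
orientation: [0.0, 0.731, 0.682, 0.0]
force: [0.0, 0.2, -2.7]
finger_gap: 0.0233
grip_force: 59.1
```

Request:
carry_out(
  rows=[
    [0, 0, -1.5, 0, 0, 0],
    [0, 0, -1, 0, 0, 0],
    [0, 0, 0, 0, 0, 0],
  ],
)

```text
time_s: 9.75
tool_pos: [0.4505, -0.1872, 0.3756]
orientation: [0.001, 0.731, 0.682, 0.0]
force: [-0.6, 0.1, -2.6]
finger_gap: 0.0234
grip_force: 59.2
```

Run:
```python
from h import *
np.set_printoptions(precision=4,suppress=True)
f=grab('side'); g=grab('scene'); s=f['st']; q=s['orientation']
Rt=R.from_quat([q[1],q[2],q[3],q[0]]).as_matrix(); p=np.array(s['tool_pos']); print(s['time_s'],p,s['force'])
print('need tool cm', 100*Rt.T@(np.array([.647,.165,p[2]])-p))
out=[]
tip=p-[0,0,.11+.138]; print(tip)
for i in (f,g):
    print(proj(i,tip)); 
    for l in ('pointer','stand'):
      for r in vision.trace(l,i)[:1]:
        ys,xs=np.nonzero(r['region']); k=ys.argmax(); print(l,r['conf'],r['pixel'],xs[k],ys[k])
    x,y=proj(i,tip).astype(int); im=cv2.cvtColor(i['color'],cv2.COLOR_RGB2BGR)[y-55:y+45,x-40:x+40]
    out.append(cv2.resize(im,None,fx=4.8,fy=4.8,interpolation=cv2.INTER_CUBIC))
cv2.imwrite('pics/lift2.png',np.hstack(out))
```

```text
9.75 [ 0.4505 -0.1872  0.3756] [-0.6215  0.0997 -2.6102]
need tool cm [36.5083 17.1454  0.0106]
[ 0.4505 -0.1872  0.1276]
[323.7534 153.9521]
pointer 0.77 [326.5, 91.4] 324 154
stand 0.94 [321.3, 188.6] 319 200
[213.1833 203.3382]
pointer 0.65 [206.0, 152.6] 213 203
stand 0.57 [219.1, 237.4] 215 247
```

View pics/lift2.png

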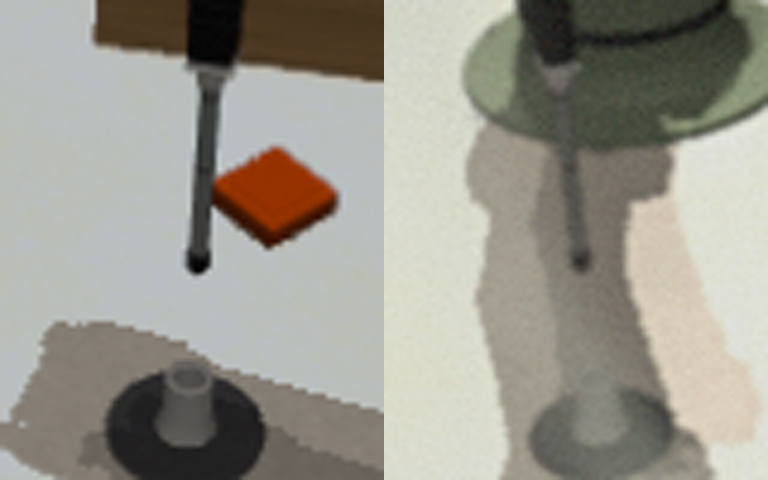

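The pointer is clear of the stand, with the rod fully out and the tip exactly at the predicted pixels (324,154) and (213,203). Next I'll carry it over to the hexagonal brick.

Request:
carry_out(
  rows=[
    [1.3, 0.6, 0, 0, 0, 0],
    [2.5, 1.2, 0, 0, 0, 0],
    [2.5, 1.2, 0, 0, 0, 0],
    [2.5, 1.2, 0, 0, 0, 0],
    [2.5, 1.2, 0, 0, 0, 0],
  ],
)

```text
time_s: 10.55
tool_pos: [0.5122, -0.0772, 0.3739]
orientation: [-0.0, 0.731, 0.682, -0.0]
force: [-0.3, -0.5, -2.4]
finger_gap: 0.0232
grip_force: 59.2
```

Request:
carry_out(
  rows=[
    [2.5, 1.2, 0, 0, 0, 0],
    [2.5, 1.2, 0, 0, 0, 0],
    [2.5, 1.2, 0, 0, 0, 0],
    [2.5, 1.2, 0, 0, 0, 0],
    [2.5, 1.2, 0, 0, 0, 0],
  ],
)

```text
time_s: 11.05
tool_pos: [0.5808, 0.0432, 0.3738]
orientation: [-0.0, 0.731, 0.682, -0.0]
force: [0.3, -0.4, -3.2]
finger_gap: 0.023
grip_force: 59.1
```

Request:
carry_out(
  rows=[
    [2.5, 1.2, 0, 0, 0, 0],
    [2.5, 1.2, 0, 0, 0, 0],
    [2.5, 1.1, 0, 0, 0, 0],
    [2.5, 1.1, 0, 0, 0, 0],
    [1.7, 0.7, 0, 0, 0, 0],
  ],
)

```text
time_s: 11.55
tool_pos: [0.6418, 0.1571, 0.3734]
orientation: [-0.001, 0.731, 0.682, -0.0]
force: [0.0, 0.1, -2.3]
finger_gap: 0.0234
grip_force: 59.1
```

Request:
carry_out(
  rows=[
    [1, 0.4, 0, 0, 0, 0],
    [0, 0, 1, 0, 0, 0],
    [0, 0, 1, 0, 0, 0],
    [0, 0, 0, 0, 0, 0],
    [0, 0, 0, 0, 0, 0],
  ],
)

```text
time_s: 12.05
tool_pos: [0.6461, 0.1639, 0.3541]
orientation: [0.0, 0.732, 0.682, -0.0]
force: [0.5, -0.1, -1.5]
finger_gap: 0.0231
grip_force: 59.1
```

Run:
```python
from h import *
np.set_printoptions(precision=4,suppress=True)
f=grab('side'); g=grab('scene'); s=f['st']; q=s['orientation']
Rt=R.from_quat([q[1],q[2],q[3],q[0]]).as_matrix(); p=np.array(s['tool_pos']); print(s['time_s'],p,s['force'])
print('need tool cm', 100*Rt.T@(np.array([.647,.165,.324])-p))
out=[]
tip=p-[0,0,.248]; print(tip)
for i in (f,g):
    print(proj(i,tip), 'hex top',proj(i,(.647,.165,.048)))
    x,y=proj(i,tip).astype(int); im=cv2.cvtColor(i['color'],cv2.COLOR_RGB2BGR)[y-55:y+65,x-40:x+40].copy()
    out.append(cv2.resize(im,None,fx=4.8,fy=4.8,interpolation=cv2.INTER_CUBIC))
cv2.imwrite('pics/hex.png',np.hstack(out))
```

```text
12.05 [0.6461 0.1639 0.3541] [ 0.5058 -0.1032 -1.511 ]
need tool cm [0.1215 0.0862 3.0145]
[0.6461 0.1639 0.1061]
[210.0413 259.637 ] hex top [212.9636 274.1671]
[355.1841 211.4555] hex top [354.1159 227.9235]
```

View pics/hex.png

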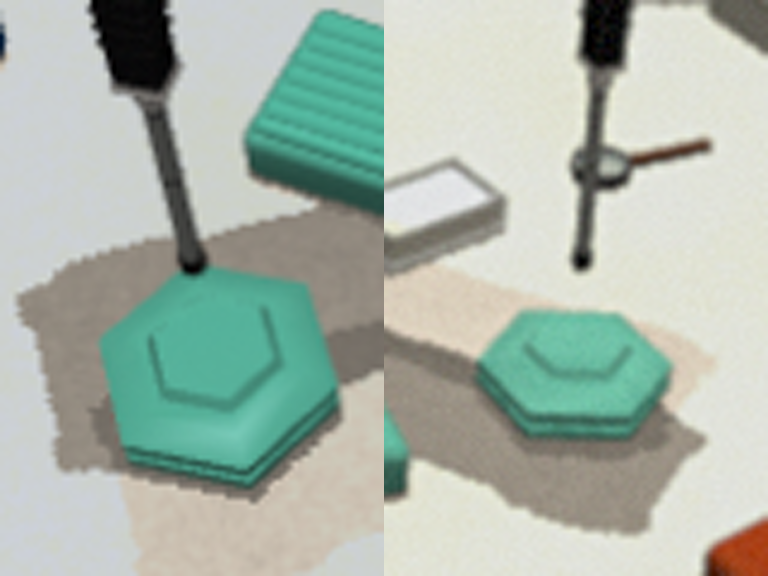

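Request:
carry_out(
  rows=[
    [0.4, 0, 0.8, 0, 0, 0],
    [0, 0, 1, 0, 0, 0],
    [0, 0, 0.8, 0, 0, 0],
    [0, 0, 0.4, 0, 0, 0],
    [0, 0, 0, 0, 0, 0],
  ],
)

```text
time_s: 12.65
tool_pos: [0.6462, 0.1688, 0.3234]
orientation: [-0.0, 0.731, 0.682, -0.001]
force: [1.6, 0.2, -2.9]
finger_gap: 0.023
grip_force: 59.0
```

Request:
carry_out(
  rows=[
    [0, 0, 0, 0, 0, 0],
    [0, 0, 0, 0, 0, 0],
    [0, 0, 0, 0, 0, 0],
    [0, 0, 0, 0, 0, 0],
    [0, 0, 0, 0, 0, 0],
  ],
)

```text
time_s: 13.15
tool_pos: [0.6465, 0.169, 0.3244]
orientation: [0.0, 0.731, 0.682, 0.0]
force: [0.0, -0.6, -3.2]
finger_gap: 0.0231
grip_force: 59.0
```

Run:
```python
from h import *
f=grab('side'); g=grab('scene'); p=np.array(f['st']['tool_pos']); tip=p-[0,0,.248]; print(tip,f['st']['force'],np.abs(f['st']['joint_vel']).max())
out=[]
for i in (f,g):
    x,y=proj(i,tip).astype(int); im=cv2.cvtColor(i['color'],cv2.COLOR_RGB2BGR)[y-55:y+65,x-40:x+40].copy()
    out.append(cv2.resize(im,None,fx=4.8,fy=4.8,interpolation=cv2.INTER_CUBIC)); cv2.circle(out[-1],(192,264),3,(0,0,255),1)
cv2.imwrite('pics/hex2.png',np.hstack(out))
```

```text
[0.64647446 0.1689694  0.07641553] [ 0.0083039  -0.55740812 -3.15457454] 0.002268845136003113
```

View pics/hex2.png

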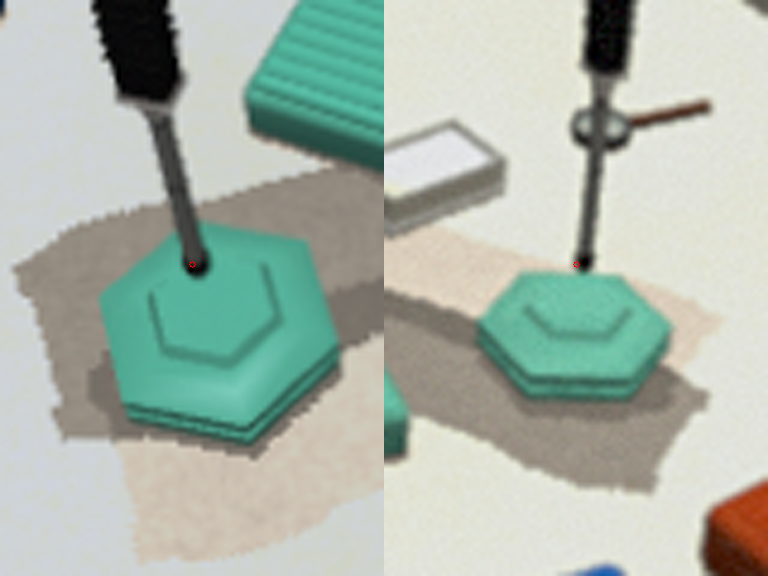

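The tip sits at the predicted pixel in both views, about 28 mm above the middle of the hexagonal brick. The arm is still, so I'm handing the job in.

```bash
python3 -c "
from plant import close_job; print(close_job())"
```

```text
the job is handed in; nothing more can be done
None
```

I handed the job in at about 13 s with the pointer held still, its rod fully out and tip down, by camera estimate about 28 mm above the middle of the six-sided brick; the verdict was not shown.

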